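# Fetch the calibration plug from its gauge case

### The arm

A 7-joint arm with a two-finger parallel gripper is mounted at the origin on the work surface; the furniture and walls round the work are solid. World frame = base frame: x ahead of the robot, y to its left, z up, the work surface at z = 0. Lengths are in m, angles in rad, forces in N, time in s.
With the tool pointing down it reaches from about 0.425 to 0.875 m from the base axis. Payload 4.7 kg.
Tool frame: the origin (TCP) lies between the finger pads; the fingertips stand 14 mm ahead of it and the grasp point (between the pads) lies 5 mm behind it; z points along the fingers, y is the line along which they close (so a half turn about z gives the same grasp; the last joint's range is limited). The gripper opens to 87 mm and grips with 3 to 60 N. Pads are 19 mm wide; open, the fingers measure 117 mm over their backs; the gripper's body (75 mm by 190 mm) begins 51 mm behind the grasp point.
Start: joints at [1.337, 0.321, -0.07, 1.45, 0.023, 1.371, -0.057], TCP at [0.159, -0.63, 0.214] pointing down, gripper open.
Joint ranges: [-2.86, 2.86], [-0.3, 2.09], [-1.38, 1.24], [0.06, 2.45], [-1.56, 4.7], [0.09, 2.05], [-2.69, 2.69]. Speed limits (rad/s): [2.57, 2.57, 3.14, 3.14, 3.14, 3.14, 3.14].

### API

Orientations are given as a rotation vector (axis times angle).
In Python, from bench import ctrl gives the robot as it stands.
- The arm moves only by the shell command python3 -m inch 'ROWS' [OPENING] [FORCE]. ROWS is JSON, a list of rows, each a list of 6 numbers: the shift along the world's x, y, z in mm, then the turn, a rotation vector about the world's x, y, z in degrees. In form: [[tx, ty, tz, rx, ry, rz], ...]. A call has 1 to 20 rows; each row is the pose to reach, as a shift and turn from the pose commanded when the call began; what a row does not reach only later rows make up. A row lasts 1/8 s, in which the tool goes at most 62.5 mm and 10.7 degrees, less where a joint would pass 70% of its speed; a pose out of reach is approached as far as the arm can. A call with a gripper value outside its range is refused whole. OPENING is the finger opening in mm, from 0 to 87, set as the call begins (- or left out, the last holds). The fingers move at their own pace and stop on an object; FORCE is the grip in N (left out, the last holds). Time passes only in rows, so rows that repeat a pose let the fingers close. It gives the time, the measured TCP pose, the force, the opening and the grip force at its end, in the units of the state.
- ctrl.get_state(): the state, without advancing time (a new reading comes with each control period).
- ctrl.get_image(name): name is "side" or "top" or "wrist"; returns (picture, depth): 400x640x3 uint8, red, green, blue; 400x640 float32, m along the optical axis (not along the pixel's ray), 0 where there is no reading.
- ctrl.camera_params(name): a dict with "mtx" (3x3 intrinsics, pixels), "T" (4x4, takes a point from camera to world coordinates). Camera axes: x right, y down, z forward; pixel columns grow to the right and rows downward; lengths in m; the calibration is good to about 2 mm. A picture is of the moment at which its call begins: read the wrist's pose just before it. camera_params takes no time and is no camera call; for the wrist camera it gives the pose at the moment of the call.
- ctrl.close_job(): hands the job in; it is judged then, once.
The state is a dict: "time": time; "joint_positions": joint angles; "qd": joint speeds; "joint_torque": joint torques, N m; "position": TCP position; "tool_rot": TCP orientation; "ft_force": force on the tool from outside, world axes, zero at the start; "torque": the same for the moment, N m; "grip_width": opening from 0.0 (shut) to 1.0 (fully open); "grip_force": force on a finger pad.
Only numpy, scipy, OpenCV 4.12 (cv2) and the standard library are available. Lean on these libraries where they do the work, as an engineer would, in place of code of your own. Each camera call takes 0.05 s, during which the arm holds its last target. There are 200 camera calls.

### The job

Open the black gauge case: swing its lid up by the bar handle and over past its balance point, so that it stays open on its own. Then lift out the stepped brass plug and stand it upright in the low square steel tray beside the case. Leave the grey ribbed connector in its well in the case, and leave the lid open.

Things in the scene. Friction and masses are not known exactly. Their poses are not given: they have to be found in the camera images.
- gauge_case: Black clamshell case, fixed (not the small clear-lidded parts box). 110 (x) x 190 (y) x 58 mm high when shut. Origin: centre of its underside; z up, +x to the hinge side (away from the robot). Base 36 mm high, walls 4 mm; inside, a flat insert 14 mm above the bench has two round wells 30 mm wide, 6 mm deep at x = -8, y = +38 and -38 mm. Hinge line: along y at x = +55, z = 36 mm.
- case_lid (a joint): Angle of the lid in rad: 0 shut, grows as it swings up and away from the robot, 2.2 at its stop, leaning back. The 0.25 kg lid swings freely: it falls shut below about 1.4 and falls open against its stop beyond that.
- lid_bar (a point): Middle of the lid's handle: a round steel bar 12 mm thick, 80 mm long, parallel to the hinge, on a rigid arm at each end, with a 32 mm open gap between bar and case for a finger from above. Lid shut, it is at x = -93, z = 47 mm in the case's frame; it swings with the lid, 148 mm from the hinge line, and can turn between gripping fingers.
- plug_center (a point): Centre, half-way up, of the brass plug: 32 mm high, a round body 22 mm thick and 20 mm high below a 12 mm stem, about 50 g. It stands upright in either well, underside 8 mm above the bench. z is its own axis. Fingers closing along the case's y have over 25 mm free on each side and keep a wide gripper clear of the open lid.
- connector_center (a point): Centre, half-way up, of the dark grey ribbed connector barrel, 26 mm thick and 32 mm high, standing in the other well. It stays there.
- tray_in (a point): Centre of the inner floor of the low square steel tray, 110 by 110 mm outside, 14 mm high, walls 3 mm thick, floor 3 mm above the bench. It is fixed, to the left (+y) of the case. (Right of the work, nearer than x = 0.42 m and beyond y = -0.15 m, a carton with a case on it stands 0.38 m high: pass over or round it.)

How it is judged:
On the way, in this order (a step that is already met when the one before it is completed fails the run):
1. the lid stands open on its own, past its balance point, nothing of the robot touching it (value of joint case_lid above 1.9 rad and contact force between each of the arm, the fingers and case_lid below 0.2 N), for 0.3 s.
2. the plug has been lifted clear of the case, the lid still open (z of plug_center in the frame of gauge_case above 0.06 m and value of joint case_lid above 1.8 rad), for 0.1 s.
At the end, for the whole second after the job is handed in: The lid is open beyond 1.9 rad; the plug stands on the tray's floor inside its walls (centre within 46 mm of the tray's middle along both sides, below 27 mm height), upright within 10 degrees and at rest; the connector is upright within 10 degrees and within 20 mm of where it started (value of joint case_lid above 1.9 rad and x of plug_center in the frame of tray_in between -0.046 and 0.046 m and y of plug_center in the frame of tray_in between -0.046 and 0.046 m and height (world z) of plug_center below 0.027 m and angle between each of plug_center, connector_center's own z axis and vertical below 0.17 rad and linear speed of plug below 0.02 m/s and distance of connector_center from where it was at the start of the episode below 0.02 m); the robot touches nothing.
It also fails if it takes over 64 s, if anything falls off the work surface, if the arm or the gripper's body presses on something with over 40 N, if the wrist force passes 120 N, or if a joint passes its speed limit or range.

## Working session

There is one attempt and no reset: what is moved stays moved. The work goes in short steps, Python scripts to look and compute and a shell command to move; the robot and the scene stay as the last step left them, time stands still between calls to the robot, and variables do not carry over. Pictures are saved under pics/ and viewed, at most 10 in all, crops included, and the job is handed in when it is done.

```bash
mkdir -p pics; cat > h.py <<'E'
import numpy as np, cv2
from bench import ctrl
def shot(n):
    p=ctrl.camera_params(n); im,d=ctrl.get_image(n)
    return im,d,p
def cloud(d,p):
    v,u=np.mgrid[:d.shape[0],:d.shape[1]]
    K=np.array(p["mtx"]);T=np.array(p["T"])
    P=np.stack([(u-K[0,2])/K[0,0]*d,(v-K[1,2])/K[1,1]*d,d],-1)@T[:3,:3].T+T[:3,3]
    P[d<=0]=np.nan
    return P
def save(n,im): cv2.imwrite("pics/"+n+".png",im[:,:,::-1])
E
python3 - <<'E'
from h import *
s=ctrl.get_state();print({k:np.round(v,3).tolist() for k,v in s.items()})
for n in("top","side"):
    im,d,p=shot(n);save(n+"1",im);np.save(n+"1.npy",cloud(d,p));print(n,np.round(p["T"],2).tolist())
E
```

```text
{'time': 0.0, 'joint_positions': [1.337, 0.322, -0.07, 1.452, 0.023, 1.371, -0.057], 'qd': [-0.0, 0.0, 0.0, -0.001, 0.001, 0.002, 0.0], 'joint_torque': [-0.001, -49.128, -0.404, -31.253, -0.064, 0.044, 0.0], 'position': [0.159, -0.63, 0.213], 'tool_rot': [-3.116, -0.388, 0.001], 'ft_force': [-0.821, 0.814, 0.799], 'torque': [0.017, -0.011, 0.021], 'grip_force': 0.0, 'grip_width': 1.006}
top [[-0.02, -1.0, 0.09, 0.49], [-1.0, 0.02, -0.01, 0.1], [0.01, -0.09, -1.0, 0.94], [0.0, 0.0, 0.0, 1.0]]
side [[0.94, -0.11, 0.33, 0.29], [-0.34, -0.37, 0.86, -0.63], [0.02, -0.92, -0.38, 0.4], [0.0, 0.0, 0.0, 1.0]]
```

View pics/top1.png

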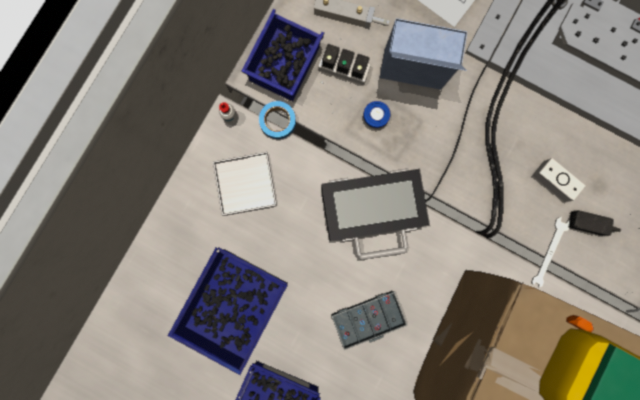

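View pics/side1.png

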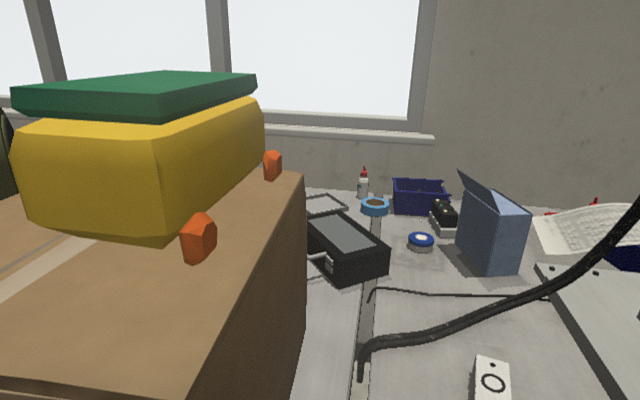

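The top view shows the case at px (322–428, 170–241), its bar near (382, 253) and the tray at (245, 184). The side view shows the case shut. Next I'll measure these from the depth.

```bash
python3 - <<'E'
from h import *
P=np.load("top1.npy")
for (u,v) in [(375,205),(330,190),(380,253),(360,255),(404,251),(245,184),(218,186),(272,184),(245,300),(370,320),(480,290),(430,60),(376,115)]: print((u,v),np.round(P[v,u],3))
def rect(u0,u1,v0,v1,z0,z1):
    Q=P[v0:v1,u0:u1].reshape(-1,3);Q=Q[(Q[:,2]>z0)&(Q[:,2]<z1)]
    r=cv2.minAreaRect(Q[:,:2].astype(np.float32)*1000);print(len(Q),Q[:,2].mean(),r)
rect(305,440,160,265,.053,.064)   # lid
rect(345,420,243,268,.035,.06)  # handle
rect(205,285,145,222,.009,.02)
E
```

```text
(375, 205) [ 0.555 -0.017  0.057]
(330, 190) [0.585 0.068 0.059]
(380, 253) [ 0.465 -0.024  0.051]
(360, 255) [0.462 0.014 0.051]
(404, 251) [ 0.468 -0.069  0.051]
(245, 184) [0.607 0.236 0.002]
(218, 186) [0.603 0.288 0.013]
(272, 184) [0.605 0.181 0.014]
(245, 300) [0.378 0.238 0.003]
(370, 320) [ 0.333 -0.007  0.   ]
(480, 290) [ 0.401 -0.18   0.133]
(430, 60) [ 0.801 -0.11   0.146]
(376, 115) [ 0.737 -0.029  0.025]
5888 0.05810277868966359 ((535.78125, -19.844375610351562), (152.72036743164062, 190.8105010986328), 7.5016303062438965)
374 0.051104158808045995 ((468.51641845703125, -26.37661361694336), (98.6709976196289, 30.033796310424805), 88.72671508789062)
370 0.013217830971736096 ((607.822998046875, 236.41366577148438), (110.38298034667969, 110.80864715576172), 9.440485954284668)
```

```bash
python3 - <<'E'
from h import *
P=np.load("top1.npy");S=np.load("side1.npy")
A=np.vstack([P.reshape(-1,3),S.reshape(-1,3)])
A=A[~np.isnan(A[:,0])]
c=A[(A[:,1]<-.12)&(A[:,0]<.6)&(A[:,0]>-.2)&(A[:,1]>-.9)&(A[:,2]<.6)]
for z0,z1 in((.03,.1),(.1,.2),(.2,.3),(.3,.45)):
    q=c[(c[:,2]>z0)&(c[:,2]<z1)]
    print(z0,len(q), np.percentile(q,[0.5,50,99.5],axis=0).round(3).tolist() if len(q) else '')
b=A[(A[:,0]>.62)&(A[:,0]<.9)&(abs(A[:,1])<.25)]
print("behind",np.percentile(b,99.8,axis=0).round(3), b[b[:,2]>.12].min(0).round(3))
# lid only: yaw/centre
Q=P[160:265,305:440].reshape(-1,3);Q=Q[(Q[:,2]>.054)&(Q[:,2]<.064)&(Q[:,0]>.503-.13*(Q[:,1]+.024))]
print(len(Q),cv2.minAreaRect(Q[:,:2].astype(np.float32)*1000))
# height edge: bar
H=P[243:268,345:420].reshape(-1,3);H=H[(H[:,2]>.04)&(H[:,2]<.058)&(H[:,0]<.478)]
print(len(H),np.polyfit(H[:,1],H[:,0],1),H[:,1].min(),H[:,1].max(),H[:,2].max())
E
```

```text
0.03 3284 [[0.281, -0.439, 0.03], [0.395, -0.287, 0.051], [0.6, -0.121, 0.1]]
0.1 6757 [[0.284, -0.446, 0.101], [0.351, -0.311, 0.163], [0.429, -0.121, 0.2]]
0.2 64106 [[0.145, -0.494, 0.203], [0.275, -0.4, 0.264], [0.416, -0.128, 0.299]]
0.3 38696 [[0.193, -0.404, 0.3], [0.272, -0.37, 0.344], [0.363, -0.197, 0.376]]
behind [0.899 0.249 0.175] [ 0.77  -0.182  0.12 ]
5758 ((557.27490234375, -16.977317810058594), (109.45065307617188, 190.8489227294922), 7.441230773925781)
343 [-0.07954954  0.46363237] -0.07590767043519017 0.021141365528940054 0.056389120657743375
```

```bash
python3 -m inch '[[0,0,260,0,0,0],[0,0,260,0,0,0],[0,0,260,0,0,0],[0,0,260,0,0,0],[0,0,260,0,0,0],[260,100,270,0,0,24],[260,100,270,0,0,24],[260,100,270,0,0,24],[260,100,270,0,0,24],[260,100,270,0,0,24],[400,300,270,0,0,50],[400,300,270,0,0,50],[400,300,270,0,0,50],[400,300,270,0,0,50],[340,600,270,0,0,83],[340,600,270,0,0,83],[340,600,270,0,0,83],[340,600,270,0,0,83],[340,600,270,0,0,83],[340,600,270,0,0,83]]' 40; python3 - <<'E'
from h import *
from scipy.spatial.transform import Rotation as R
s=ctrl.get_state();print(R.from_rotvec(s["tool_rot"]).as_matrix().round(3).tolist(),np.round(s["joint_positions"],2))
E
```

```text
time: 2.6
position: [0.4982, -0.0243, 0.4839]
tool_rot: [2.066, 2.366, 0.0]
ft_force: [-0.2, -0.4, 0.1]
grip_width: 0.458
grip_force: 0.0
[[-0.135, 0.991, 0.0], [0.991, 0.135, 0.0], [-0.0, 0.0, -1.0]] [ 0.57  0.04 -0.59  1.26  0.02  1.86  0.12]
```

```bash
python3 -m inch '[[-34,1,-250,0,0,0],[-34,1,-250,0,0,0],[-34,1,-250,0,0,0],[-34,1,-250,0,0,0],[-34,1,-250,0,0,0],[-34,1,-250,0,0,0]]' 32; python3 - <<'E'
from h import *
im,d,p=shot("wrist");save("w1",im);P=cloud(d,p);np.save("w1.npy",P);print(np.round(p["T"],3).tolist(),ctrl.get_state()["position"])
Q=P.reshape(-1,3);Q=Q[(Q[:,2]>.035)&(Q[:,2]<.058)&(abs(Q[:,0]-.465)<.02)&(abs(Q[:,1]+.029)<.03)]
print(len(Q),Q.mean(0) if len(Q) else'',np.polyfit(Q[:,1],Q[:,0],1) if len(Q) else '', Q[:,0].min(),Q[:,0].max(),Q[:,2].max())
E
```

```text
time: 3.35
position: [0.4672, -0.0297, 0.236]
tool_rot: [2.077, 2.354, 0.003]
ft_force: [0.7, 0.5, 0.9]
grip_width: 0.367
grip_force: 0.0
[[0.992, 0.12, 0.035, 0.46], [0.126, -0.956, -0.266, 0.042], [0.002, 0.268, -0.963, 0.407], [0.0, 0.0, 0.0, 1.0]] [ 0.46808138 -0.02951128  0.23710652]
522 [ 0.46684982 -0.02827221  0.05183158] [-0.12431759  0.46333508] 0.4569932531513504 0.4759159390869554 0.05535097702441599
```

View pics/w1.png

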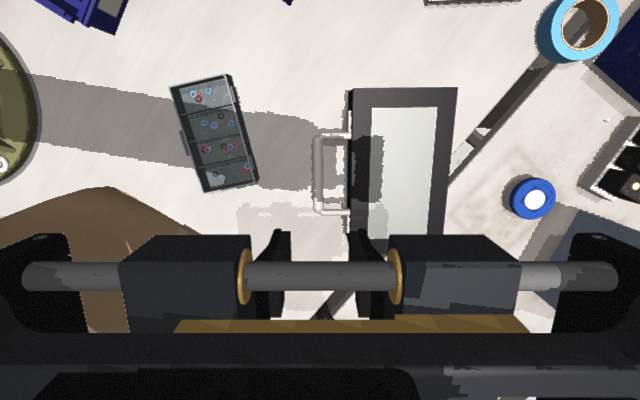

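The wrist view shows the bar, px (318, 172), midway between the fingers (280 and 355). Going down and gripping.

```bash
python3 -m inch '[[1,0,-60,0,0,0],[1,0,-120,0,0,0],[1,0,-160,0,0,0],[1,0,-190,0,0,0],[1,0,-190,0,0,0],[1,0,-190,0,0,0]]' && python3 -m inch '[[0,0,0,0,0,0],[0,0,0,0,0,0],[0,0,0,0,0,0],[0,0,0,0,0,0]]' 0 20; python3 -c "
import numpy as np
for t in np.arange(0,2.21,.15):
  a=np.deg2rad(175.75)-t;h=148.4*np.cos(a)+148;z=148.4*np.sin(a)-11;print(round(t,2),np.round([h*.9915,h*.13,z]))"
```

```text
time: 4.15
position: [0.4695, -0.0294, 0.0465]
tool_rot: [2.075, 2.353, 0.005]
ft_force: [0.4, -0.0, -0.0]
grip_width: 0.365
grip_force: 0.0
time: 4.65
position: [0.4657, -0.0294, 0.0439]
tool_rot: [-2.077, -2.356, 0.002]
ft_force: [-3.5, -0.4, 8.3]
grip_width: 0.031
grip_force: 5.3
0.0 [ 0.  0. -0.]
0.15 [ 3.  0. 22.]
0.3 [10.  1. 43.]
0.45 [19.  3. 63.]
0.6 [32.  4. 82.]
0.75 [47.  6. 98.]
0.9 [ 64.   8. 112.]
1.05 [ 83.  11. 123.]
1.2 [104.  14. 131.]
1.35 [125.  16. 136.]
1.5 [147.  19. 137.]
1.65 [169.  22. 136.]
1.8 [191.  25. 131.]
1.95 [211.  28. 122.]
2.1 [230.  30. 111.]
```

```bash
python3 -m inch '[[0,0,0,0,0,0],[0,0,0,0,0,0]]'; python3 - <<'E'
from h import *
im,d,p=shot("wrist");save("w2",im)
E
```

```text
time: 4.9
position: [0.4661, -0.0293, 0.0444]
tool_rot: [-2.078, -2.356, 0.002]
ft_force: [-3.0, -0.1, 6.1]
grip_width: 0.005
grip_force: 3.5
```

View pics/w2.png

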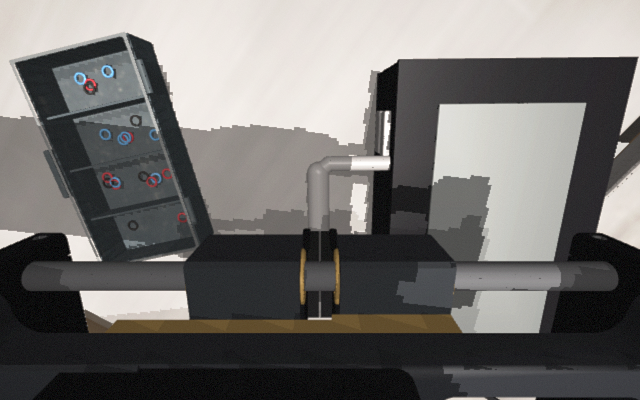

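```bash
python3 - <<'E'
from h import *
im,d,p=shot("wrist");P=cloud(d,p)
for u,v in [(318,180),(318,200),(318,225),(370,163),(420,80),(510,140),(320,310),(320,280),(310,250),(330,250),(308,238)]: print((u,v),P[v,u].round(3))
s=ctrl.get_state();print(s["grip_width"],s["grip_force"],s["position"])
im,d,p=shot("top");Q=cloud(d,p)
for u,v in [(360,190),(410,180),(340,230),(360,255),(356,250)]: print((u,v),Q[v,u].round(3))
cv2.imwrite("pics/x.png",cv2.resize(im[150:280,280:460,::-1],None,fx=4,fy=4))
E
```

```text
(318, 180) [0.462 0.007 0.054]
(318, 200) [ 0.464 -0.003  0.054]
(318, 225) [ 0.466 -0.017  0.054]
(370, 163) [0.488 0.019 0.051]
(420, 80) [0.504 0.062 0.058]
(510, 140) [0.552 0.04  0.06 ]
(320, 310) [ 0.473 -0.07   0.053]
(320, 280) [ 0.465 -0.     0.141]
(310, 250) [ 0.462 -0.021  0.078]
(330, 250) [ 0.472 -0.02   0.078]
(308, 238) [ 0.461 -0.02   0.066]
0.007881684895459727 3.447514995932579 [ 0.46607654 -0.02932501  0.04436004]
(360, 190) [0.584 0.011 0.058]
(410, 180) [ 0.601 -0.085  0.057]
(340, 230) [0.51  0.051 0.058]
(360, 255) [0.462 0.014 0.053]
(356, 250) [0.471 0.021 0.049]
```

View pics/x.png

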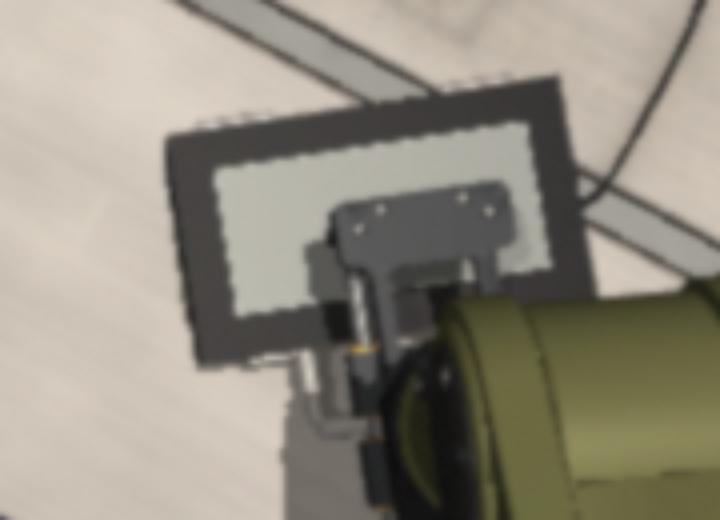

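The wrist depth puts the bar at z ≈ 0.048, and the top crop shows a finger on each side of it, at about (365, 385) and (375, 470). That disagrees with the opening reading near 0, so I'll test with a small lift.

```bash
python3 -m inch '[[1,0,11,0,0,0],[3,0,22,0,0,0],[6,1,32,0,0,0],[10,1,43,0,0,0],[10,1,43,0,0,0],[10,1,43,0,0,0]]'; python3 - <<'E'
from h import *
im,d,p=shot("wrist");P=cloud(d,p);save("w3",im)
for u,v in [(318,180),(318,200),(318,225),(420,80),(510,140)]: print((u,v),P[v,u].round(3))
E
```

```text
time: 5.8
position: [0.4761, -0.0282, 0.0865]
tool_rot: [-2.077, -2.356, 0.0]
ft_force: [-0.5, -0.7, -0.3]
grip_width: 0.002
grip_force: 0.0
(318, 180) [ 0.474 -0.012 -0.   ]
(318, 200) [ 0.477 -0.029 -0.   ]
(318, 225) [ 0.479 -0.052 -0.   ]
(420, 80) [0.526 0.068 0.059]
(510, 140) [0.589 0.041 0.058]
```

View pics/w3.png

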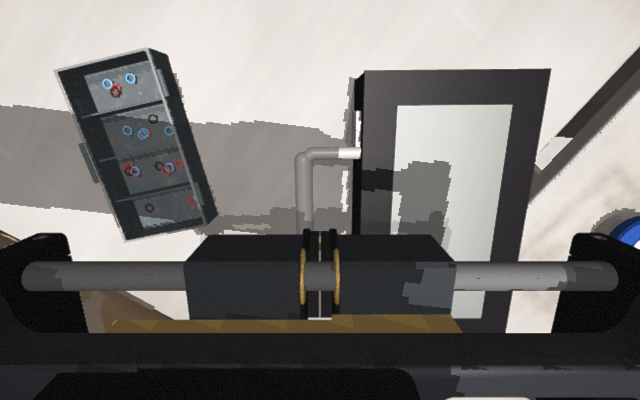

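The picture shows the fingers fully shut and the bar left down at px (305, 190). They closed above it, so the fingertips seem higher than stated. I'll measure the tip heights shut and open.

```bash
cat > tip.py <<'E'
from h import *
s=ctrl.get_state();im,d,p=shot("wrist");P=cloud(d,p);t=np.array(s["position"])
print("tcp",t.round(4),s["grip_width"])
L=(P-t); m=(np.abs(L[...,0])<.08)&(abs(L[...,1])<.03)&(L[...,2]>-.04)&(L[...,2]<.08)&(d<.34)
v,u=np.nonzero(m)
for r in range(195,262,5):
    k=u[v==r]
    if len(k): q=L[r,k]; print(r,len(k),k.min(),k.max(),"zmin/max",q[:,2].min().round(3),q[:,2].max().round(3),"y",np.median(q[:,1]).round(3),"x",q[:,0].min().round(3),q[:,0].max().round(3))
E
python3 tip.py; python3 -m inch '[[0,0,60,0,0,0],[0,0,60,0,0,0],[0,0,60,0,0,0],[0,0,60,0,0,0]]' 40; python3 tip.py
```

```text
tcp [ 0.4759 -0.0282  0.0864] 0.003230607633115709
195 103 296 444 zmin/max -0.04 -0.026 y 0.025 x -0.016 0.08
200 102 296 443 zmin/max -0.039 -0.026 y 0.022 x -0.016 0.08
205 101 296 442 zmin/max -0.04 -0.026 y 0.018 x -0.016 0.08
210 98 296 440 zmin/max -0.039 -0.026 y 0.014 x -0.015 0.079
215 98 297 439 zmin/max -0.039 -0.026 y 0.011 x -0.014 0.08
220 97 297 438 zmin/max -0.038 -0.026 y 0.008 x -0.014 0.08
225 96 297 437 zmin/max -0.039 -0.026 y 0.004 x -0.013 0.08
230 102 297 435 zmin/max -0.038 0.013 y 0.002 x -0.013 0.08
235 37 303 434 zmin/max -0.027 0.02 y 0.009 x -0.008 0.079
240 32 304 335 zmin/max 0.021 0.027 y 0.009 x -0.007 0.008
245 32 304 335 zmin/max 0.027 0.033 y 0.009 x -0.007 0.008
250 28 306 333 zmin/max 0.032 0.038 y 0.009 x -0.006 0.007
255 28 306 333 zmin/max 0.031 0.043 y 0.009 x -0.005 0.007
260 27 306 333 zmin/max 0.032 0.048 y 0.009 x -0.005 0.006
time: 6.4
position: [0.4753, -0.0282, 0.1454]
tool_rot: [-2.076, -2.355, 0.002]
ft_force: [-0.1, -0.6, 0.9]
grip_width: 0.374
grip_force: 0.0
tcp [ 0.4753 -0.0282  0.1454] 0.37356335812992325
230 16 273 366 zmin/max 0.01 0.012 y 0.01 x -0.024 0.025
235 40 271 368 zmin/max 0.008 0.02 y 0.008 x -0.024 0.026
240 44 269 370 zmin/max 0.01 0.027 y 0.008 x -0.024 0.025
245 48 267 372 zmin/max 0.01 0.033 y 0.007 x -0.024 0.026
250 56 263 376 zmin/max 0.011 0.039 y 0.007 x -0.025 0.026
255 65 258 381 zmin/max 0.012 0.044 y 0.007 x -0.027 0.028
260 70 254 385 zmin/max 0.012 0.048 y 0.007 x -0.027 0.029
```

The cloud shows the fingertips about 10 mm behind the reported TCP, not 14 mm ahead. That matches the tips landing on top of the bar, at z 0.054 with the TCP at 0.044. So I'll treat the real tool as 24 mm shorter and regrip at TCP z ≈ 0.018.

```bash
python3 -m inch '[[-10,-1,-50,0,0,0],[-10,-1,-90,0,0,0],[-10,-1,-115,0,0,0],[-10,-1,-129,0,0,0],[-10,-1,-129,0,0,0],[-10,-1,-129,0,0,0]]' 33 && python3 -m inch '[[0,0,0,0,0,0],[0,0,0,0,0,0],[0,0,0,0,0,0],[0,0,0,0,0,0]]' 0 20
```

```text
time: 7.2
position: [0.4672, -0.0292, 0.0186]
tool_rot: [2.077, 2.356, 0.001]
ft_force: [0.4, -0.8, -0.1]
grip_width: 0.373
grip_force: 0.0
time: 7.7
position: [0.4656, -0.0294, 0.018]
tool_rot: [-2.077, -2.356, 0.003]
ft_force: [-3.5, -0.5, 5.4]
grip_width: 0.125
grip_force: 20.0
```

Gripped: the opening is 11 mm at 20 N. Swinging the lid up along the arc now.

```bash
python3 -m inch '[[1,0,11,0,0,0],[3,0,22,0,0,0],[6,1,32,0,0,0],[10,1,43,0,0,0],[14,2,53,0,0,0],[19,3,63,0,0,0],[25,3,73,0,0,0],[32,4,82,0,0,0],[32,4,82,0,0,0]]'
```

```text
time: 8.82
position: [0.4956, -0.0254, 0.1007]
tool_rot: [-2.075, -2.353, 0.008]
ft_force: [-11.8, -2.5, 6.9]
grip_width: 0.13
grip_force: 20.0
```

```bash
python3 -m inch '[[-2,0,2,0,0,0],[5,1,11,0,0,0],[13,2,18,0,0,0],[30,4,32,0,0,0],[40,5,38,0,0,0],[50,7,44,0,0,0],[60,9,48,0,0,0],[71,10,52,0,0,0],[71,10,52,0,0,0]]'
```

```text
time: 9.95
position: [0.5712, -0.0153, 0.1529]
tool_rot: [2.076, 2.355, 0.003]
ft_force: [-1.9, -2.3, 6.3]
grip_width: 0.128
grip_force: 20.0
```

```bash
python3 -m inch '[[11,1,4,0,0,0],[22,2,6,0,0,0],[33,4,7,0,0,0],[44,5,7,0,0,0],[55,7,7,0,0,0],[66,8,6,0,0,0],[78,10,4,0,0,0],[89,11,1,0,0,0],[100,12,-3,0,0,0],[110,14,-8,0,0,0],[110,14,-8,0,0,0]]'; python3 -c "
from bench import ctrl;print(ctrl.get_state()['joint_positions'])"
```

```text
time: 11.32
position: [0.6805, -0.0008, 0.1434]
tool_rot: [2.077, 2.357, 0.002]
ft_force: [0.6, 0.8, -0.4]
grip_width: 0.129
grip_force: 20.0
[ 0.38620407  0.48550333 -0.58267338  1.44116996  0.26983202  1.29405812
 -0.0906343 ]
```

```bash
python3 -m inch '[[0,0,0,0,0,0],[0,0,0,0,0,0],[0,0,0,0,0,0],[0,0,15,0,0,0],[0,0,60,0,0,0],[0,0,120,0,0,0],[0,0,160,0,0,0],[-50,0,160,0,0,10],[-100,0,160,0,0,20],[-160,0,160,0,0,30],[-170,-18,160,0,0,40],[-170,-18,160,0,0,50],[-170,-18,160,0,0,60],[-170,-18,160,0,0,70],[-170,-18,160,0,0,80],[-170,-18,160,0,0,90],[-170,-18,160,0,0,90],[-170,-18,160,0,0,90]]' 60; python3 - <<'E'
from h import *
im,d,p=shot("wrist");save("w4",im);np.save("w4.npy",cloud(d,p));print(np.round(p["T"],3).tolist(),np.round(ctrl.get_state()["joint_positions"],2))
E
```

```text
time: 13.58
position: [0.5094, -0.019, 0.3044]
tool_rot: [-0.193, 3.135, -0.001]
ft_force: [0.4, -0.2, -0.8]
grip_width: 0.685
grip_force: 0.0
[[-0.124, 0.957, 0.264, 0.439], [0.992, 0.12, 0.031, -0.029], [-0.002, 0.266, -0.964, 0.475], [0.0, 0.0, 0.0, 1.0]] [ 0.67  0.02 -0.69  1.63  0.01  1.5   1.68]
```

View pics/w4.png

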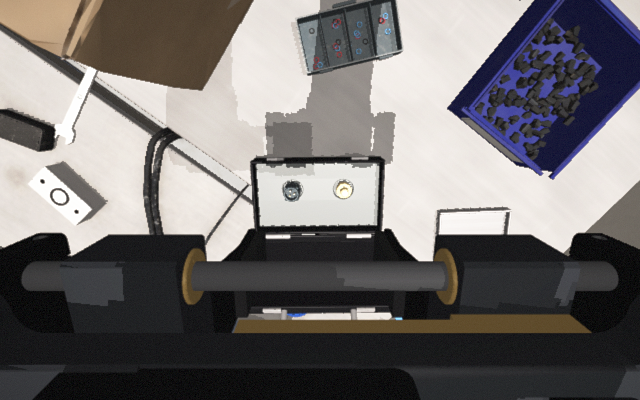

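The lid is open. The brass plug is at px (343, 188), in the +y well, and the connector is at (292, 190).

```bash
python3 - <<'E'
from h import *
P=np.load("w4.npy")
for n,(u,v) in {"plug":(343,188),"conn":(292,190)}.items():
    Q=P[v-14:v+15,u-14:u+15].reshape(-1,3);print(n,[ (len(q),((q.min(0)+q.max(0))/2).round(4).tolist(),np.ptp(q,axis=0).round(3).tolist()) for q in [Q[Q[:,2]>.034],Q[(Q[:,2]>.022)&(Q[:,2]<.034)]] if len(q)])
Q=P[205:232,435:515].reshape(-1,3);Q=Q[(Q[:,2]>.006)&(Q[:,2]<.02)];print(Q.min(0),Q.max(0))
Q=P[235:400].reshape(-1,3);Q=Q[(Q[:,0]>.61)&(Q[:,2]<.2)&(abs(Q[:,1])<.1)];print("lid",Q[:,2].max(),Q[Q[:,2]>.08].mean(0))
E
```

```text
plug [(58, [0.5455, 0.0202, 0.0382], [0.011, 0.011, 0.008]), (111, [0.5458, 0.0201, 0.027], [0.021, 0.021, 0.01])]
conn [(120, [0.557, -0.0558, 0.0379], [0.022, 0.021, 0.007]), (126, [0.5555, -0.0554, 0.028], [0.02, 0.021, 0.012])]
[0.54680444 0.17305132 0.00604397] [0.59726576 0.28686375 0.01662397]
lid 0.13174518379917805 [ 6.81700227e-01 -6.64390564e-05  1.07613943e-01]
```

```bash
python3 -m inch '[[20,20,-40,0,0,0],[36,39,-90,0,0,0],[36,39,-150,0,0,0],[36,39,-210,0,0,0],[36,39,-230,0,0,0],[36,39,-255,0,0,0],[36,39,-275,0,0,0],[36,39,-285,0,0,0],[36,39,-292,0,0,0],[36,39,-294,0,0,0],[36,39,-294,0,0,0]]' 37; python3 tip.py | head -4
```

```text
time: 15.0
position: [0.5458, 0.0199, 0.0102]
tool_rot: [-0.197, 3.135, -0.0]
ft_force: [-0.4, 0.0, 0.7]
grip_width: 0.422
grip_force: 0.0
tcp [0.5458 0.0199 0.0102] 0.4215100233109811
195 109 273 382 zmin/max 0.002 0.005 y 0.0 x -0.031 -0.023
200 110 273 382 zmin/max 0.002 0.005 y 0.0 x -0.028 -0.02
205 110 272 381 zmin/max 0.002 0.005 y 0.0 x -0.025 -0.018
```

```bash
python3 -m inch '[[0,0,0,0,0,0],[0,0,0,0,0,0],[0,0,0,0,0,0],[0,0,0,0,0,0],[0,0,0,0,0,0]]' 0 20 && python3 -m inch '[[0,0,15,0,0,0],[0,0,40,0,0,0],[0,0,80,0,0,0],[0,0,100,0,0,0],[0,0,100,0,0,0],[0,0,100,0,0,0]]'; python3 - <<'E'
from h import *
im,d,p=shot("wrist");save("w5",im);np.save("w5.npy",cloud(d,p))
E
```

```text
time: 15.68
position: [0.5455, 0.0199, 0.01]
tool_rot: [-0.197, 3.135, 0.0]
ft_force: [-0.6, 0.1, 3.4]
grip_width: 0.23
grip_force: 20.0
time: 16.42
position: [0.5444, 0.0195, 0.1085]
tool_rot: [0.197, -3.133, -0.0]
ft_force: [-1.1, -0.3, 0.1]
grip_width: 0.226
grip_force: 20.0
```

View pics/w5.png

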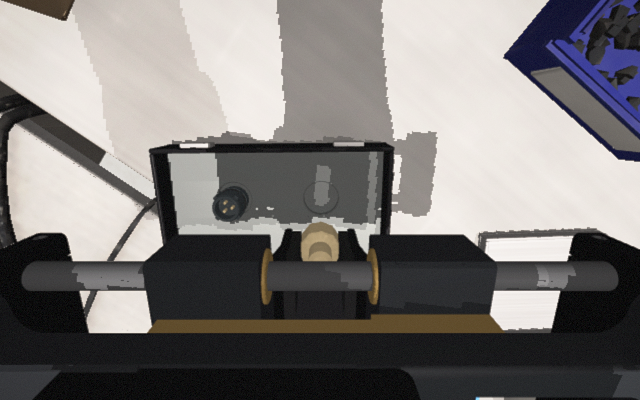

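The plug is held upright at px (320, 240). The connector is still in its well at (230, 205) and the lid is open. Carrying the plug to the tray.

```bash
python3 -m inch '[[0,40,10,0,0,0],[0,90,10,0,0,0],[15,140,10,0,0,0],[45,190,10,0,0,0],[63,216,0,0,0,0],[63,216,-30,0,0,0],[63,216,-60,0,0,0],[63,216,-80,0,0,0],[63,216,-93,0,0,0],[63,216,-99,0,0,0],[63,216,-102,0,0,0],[63,216,-102,0,0,0]]'
```

```text
time: 17.98
position: [0.6088, 0.236, 0.0084]
tool_rot: [-0.197, 3.134, 0.0]
ft_force: [0.5, 0.4, -0.7]
grip_width: 0.232
grip_force: 20.0
```

```bash
python3 -m inch '[[0,0,-1,0,0,0],[0,0,-2,0,0,0],[0,0,-3,0,0,0],[0,0,-3,0,0,0]]'
```

```text
time: 18.48
position: [0.6086, 0.2358, 0.0051]
tool_rot: [-0.197, 3.135, -0.0]
ft_force: [-0.1, 0.1, 1.7]
grip_width: 0.231
grip_force: 20.0
```

```bash
python3 -m inch '[[0,0,-1,0,0,0],[0,0,-1,0,0,0]]' && python3 -m inch '[[0,0,0,0,0,0],[0,0,0,0,0,0],[0,0,0,0,0,0],[0,0,0,0,0,0],[0,0,20,0,0,0],[0,0,60,0,0,0],[0,0,120,0,0,0],[-40,0,180,0,0,0],[-100,0,220,0,0,0],[-140,0,240,0,0,0],[-140,0,240,0,0,0],[-140,0,240,0,0,0]]' 45; python3 - <<'E'
from h import *
im,d,p=shot("wrist");P=cloud(d,p);it,dt,pt=shot("top")
Q=P.reshape(-1,3);Q=Q[(abs(Q[:,0]-.608)<.045)&(abs(Q[:,1]-.236)<.045)&(Q[:,2]>.02)]
print(len(Q),Q.mean(0),Q.max(0),Q.min(0))
T=cloud(dt,pt)[130:215,310:450].reshape(-1,3);print("lid top",np.nanmax(T[:,2]))
save("fin",np.hstack([cv2.resize(im,(400,300)),cv2.resize(it,(400,300))]))
E
```

```text
time: 18.73
position: [0.6086, 0.2359, 0.005]
tool_rot: [-0.197, 3.135, -0.001]
ft_force: [-2.2, -1.8, 7.0]
grip_width: 0.229
grip_force: 20.0
time: 20.23
position: [0.4689, 0.2355, 0.2449]
tool_rot: [-0.197, 3.133, -0.002]
ft_force: [0.3, 0.5, -0.1]
grip_width: 0.517
grip_force: 0.0<stdin>:4: RuntimeWarning: Mean of empty slice.
  ret = um.true_divide(
Traceback (most recent call last):
ValueError: zero-size array to reduction operation maximum which has no identity
```

The tray is hidden from the wrist camera here, so I'll move forward and up to see it.

```bash
python3 -m inch '[[50,0,40,0,0,0],[100,0,60,0,0,0],[100,0,60,0,0,0],[100,0,60,0,0,0],[100,0,60,0,0,0]]' ; python3 - <<'E'
from h import *
im,d,p=shot("wrist");P=cloud(d,p);it,dt,pt=shot("side")
Q=P.reshape(-1,3);Q=Q[(abs(Q[:,0]-.608)<.045)&(abs(Q[:,1]-.236)<.045)&(Q[:,2]>.02)&(Q[:,2]<.1)]
save("fin",np.hstack([cv2.resize(im,(400,300)),cv2.resize(it[100:300,300:500],(300,300))]))
S=cloud(dt,pt).reshape(-1,3);S=S[(abs(S[:,0]-.608)<.045)&(abs(S[:,1]-.236)<.045)&(S[:,2]>.02)&(S[:,2]<.1)]
for A in(Q,S):
    if len(A):print(len(A),A.min(0).round(3),A.max(0).round(3),np.median(A,0).round(3))
E
```

```text
time: 20.95
position: [0.5673, 0.2363, 0.3031]
tool_rot: [0.199, -3.134, 0.0]
ft_force: [-0.5, 0.5, -1.2]
grip_width: 0.519
grip_force: 0.0
117 [0.6   0.225 0.02 ] [0.618 0.244 0.037] [0.608 0.234 0.027]
42 [0.598 0.224 0.02 ] [0.616 0.241 0.036] [0.606 0.233 0.026]
```

View pics/fin.png

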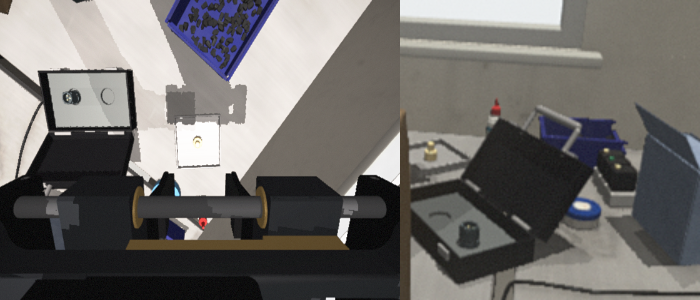

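The plug stands upright in the middle of the tray at px (197, 140), with its top at about 0.036 m as it should be. The connector is in its well at (71, 97), and the lid stands open. Handing in.

```bash
python3 -c "
from bench import ctrl;print(ctrl.close_job())"
```

```text
the job is handed in; nothing more can be done
None
```

I handed the job in at about 21 s: the last pictures show the lid standing open, the plug upright in the middle of the tray and the connector still in its well; no verdict came back, and the first grip missed the bar because the fingertips sit about 24 mm further back than stated.

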